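# Rinse a culture pot on the bench rinser

### The arm

A 6-joint arm with a two-finger parallel gripper is mounted at the origin on the work surface. World frame = base frame: x ahead of the robot, y to its left, z up, the work surface at z = 0. Lengths are in m, angles in rad, forces in N, time in s.
With the tool pointing down it reaches from about 0.3 to 0.825 m from the base axis. Payload 5.4 kg.
Tool frame: the origin (TCP) lies at the very end of the fingers, on their centre line; the grasp point (between the pads) lies 19 mm behind it; z points along the fingers, y is the line along which they close (so a half turn about z gives the same grasp; the last joint's range is limited). The gripper opens to 92 mm and grips with 3 to 60 N. Pads are 20 mm wide; open, the fingers measure 128 mm over their backs; the gripper's body (75 mm by 189 mm) begins 69 mm behind the grasp point.
Start: joints at [-1.504, 0.158, 1.597, -0, 1.386, -0.21], TCP at [0.157, -0.553, 0.215] pointing down, gripper open.
Joint ranges: [-2.91, 2.91], [-0.94, 2.29], [0.18, 2.7], [-1.29, 4.43], [0.17, 2.64], [-3, 3]. Speed limits (rad/s): [2.57, 2.57, 3.14, 3.14, 3.14, 3.14].

### API

Orientations are given as a rotation vector (axis times angle).
In Python, from workcell import bot gives the robot as it stands. Calls block until the motion is done:
- bot.goto(position, orientation): joint-space move of the TCP to a pose.
- bot.line_to(position, rot=None, max_speed=0.15): straight line of the TCP; rot=None keeps the orientation; max_speed is the mean speed in m/s.
- bot.set_joints(angles): joint-space move.
- bot.set_gripper(opening, newtons=None): opening from 0.0 (shut) to 1.0 (fully open); newtons is the grip in N (None keeps the last); returns when the fingers have stopped.
- bot.hold(seconds).
- bot.inverse_kinematics(position, orientation): joint angles nearest the present ones, or None.
- bot.read_camera(name): name is "side" or "top" or "wrist"; returns a dict with "pixels" (384x512x3 uint8, blue, green, red), "fx", "fy", "cx", "cy" (pixels), "R" (3x3) and "t" (3): a world point X has camera coordinates R X + t. Camera axes: x right, y down, z forward; pixel columns grow to the right and rows downward; lengths in m; the calibration is good to about 2 mm. A picture is of the moment at which its call begins. There is no depth.
A pose or a line that the arm cannot do raises bot.MotionError and nothing moves.
- bot.job_done(): hands the job in; it is judged then, once.
Readings, each from a call of its own:
- bot.current_clock(): time.
- bot.current_joints(): joint angles.
- bot.current_joint_vel(): joint speeds.
- bot.current_effort(): joint torques, N m.
- bot.current_ee_pos(): TCP position.
- bot.current_tool_rot(): TCP orientation.
- bot.current_contact_force(): force on the tool from outside, world axes, zero at the start.
- bot.current_ft_torque(): the same for the moment, N m.
- bot.current_opening(): opening from 0.0 (shut) to 1.0 (fully open).
- bot.current_grip_force(): force on a finger pad.
Only numpy, scipy, OpenCV 4.12 (cv2) and the standard library are available. Lean on these libraries where they do the work, as an engineer would, in place of code of your own. Each camera call takes 0.05 s, during which the arm holds its last target. There are 200 camera calls.

### The job

Turn the square white pot mouth-down onto the round sprung seat of the bench rinser, centred over the nozzle. Then press the pot down so that the seat sinks about half way, 8 mm of its 16 mm travel, and keep it there: finish while still holding the pot pressed down, pushing on the pot only and not on the rinser itself. Leave the tip box, the bottle and the metal block where they stand.

Things in the scene. Friction and masses are not known exactly. Their poses are not given: they have to be found in the camera images.
- pot: loose square white plastic pot, straight-sided, 50 x 50 mm outside and 60 mm tall, walls and bottom 3 mm thick, 56 to 104 g. Origin at the centre of its closed bottom's outer face; its z axis points from the bottom to the mouth, x and y are square to its side faces. At the start it stands mouth-up on the bench, turned up to 0.4 rad; it lies steadily on any side face
- pot_rim (a point): centre of the pot's mouth, in the plane of the rim, 60 mm along the pot's z from its origin
- rinser: fixed bench rinser: a low grey plastic drip tray 130 x 130 mm, 18 mm high, with a 52 mm wide dark pedestal (28 mm high) in the middle. A fixed 10 mm thick nozzle stands up the middle, its tip 62 mm above the bench. Origin at the centre of the tray's underside, on the bench; z up. It stands left or right of the robot, the pot on the other side
- seat_top (a point): centre of the flat upper face of the seat: a bare steel disc 92 mm in diameter and 6 mm thick on the nozzle's axis, 50 mm above the bench unpressed, which sinks as it is pressed; it turns with the rinser, z up
- seat (a joint): how far the seat is pressed down, in m: 0 up, 0.016 at the stop. A spring pushes it back up: about 3 N starts it moving (the pot's own weight does not), then 0.6 N more for each mm, so about 8 N at 8 mm and 12.6 N at the stop (less the pot's weight)
- tip_box: bystander: white box of pipette tips 110 x 80 x 50 mm, at the far side of the bench; origin under its centre
- bottle: bystander: glass bottle with a blue cap, 70 mm wide, 140 mm tall, to the robot's right; origin under its centre
- block: bystander: aluminium tube block 70 x 120 x 35 mm, at the far side of the bench; origin under its centre
Not all that is in view belongs to the job. What is shaped like the pot but orange is not meant.

How it is judged:
On the way:
1. the pot stands mouth-down on the seat, over the nozzle (angle between pot's own z axis and vertical above 2.99 rad and horizontal distance between pot_rim and seat_top below 0.012 m and z of pot_rim in the frame of seat_top between -0.004 and 0.004 m), for 0.2 s.
At the end, for the whole second after the job is handed in: The pot is mouth-down (within 0.15 rad), its mouth resting on the seat (within 4 mm) and within 12 mm of the nozzle's axis; the seat is held 5 to 11 mm down by the fingers pushing on the pot with more than 2 N; no part of the robot touches the rinser (all of step 1 and value of joint seat between 0.005 and 0.011 m and contact force between the fingers and pot above 2 N and contact force between pot and rinser above 2 N and contact force between each of the arm, the fingers and rinser below 0.5 N); the arm keeps its last pose, push and grip.
It fails at once if the tip box is moved more than 25 mm (distance of tip_box from where it was at the start of the episode above 0.025 m).
It fails at once if the bottle is moved more than 25 mm (distance of bottle from where it was at the start of the episode above 0.025 m).
It fails at once if the block is moved more than 25 mm (distance of block from where it was at the start of the episode above 0.025 m).
It also fails if it takes over 69 s, if anything falls off the work surface, if the arm or the gripper's body presses on something with over 40 N, if the wrist force passes 120 N, or if a joint passes its speed limit or range.

## Working session

There is one attempt and no reset: what is moved stays moved. The work goes in short steps, each a Python script; the robot and the scene stay as the last script left them, time stands still between calls to the robot, and variables do not carry over. Pictures are saved under pics/ and viewed, at most 10 in all, crops included, and the job is handed in when it is done.

```bash
mkdir -p pics; ls; python3 - <<'E'
from workcell import bot
import cv2,numpy as np
ims=[]
for n in ["side","top"]:
    c=bot.read_camera(n); cv2.imwrite(f"pics/{n}0.png",c["pixels"]); np.save(f"pics/{n}0.npy",c,allow_pickle=True)
    print(n,c["fx"],c["cx"],c["cy"],np.round(c["R"],3).tolist(),np.round(c["t"],3), np.round(-np.array(c["R"]).T@c["t"],3))
print(bot.current_clock(),bot.current_tool_rot())
E
```

```text
pics
side 387.9238483814206 250.6498459640422 195.08225294949344 [[-0.937, -0.347, -0.025], [-0.162, 0.499, -0.851], [0.308, -0.794, -0.524]] [0.503 0.24  0.781] [0.27  0.676 0.626]
top 436.9410897796587 252.41767195112627 191.65368580864595 [[-0.017, -1.0, 0.01], [-0.991, 0.016, -0.13], [0.129, -0.012, -0.992]] [-0.137  0.594  1.174] [ 0.435 -0.132  1.242]
0.1 [-3.10986780e+00 -4.33230158e-01 -1.48026659e-04]
```

View pics/side0.png

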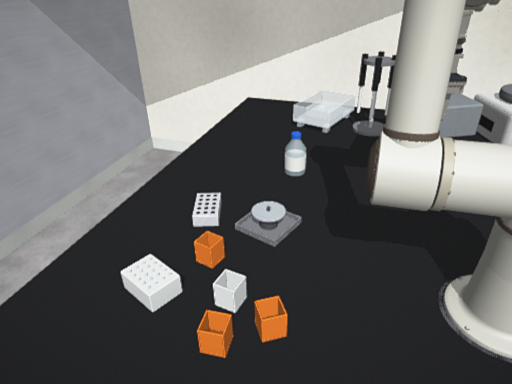

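View pics/top0.png

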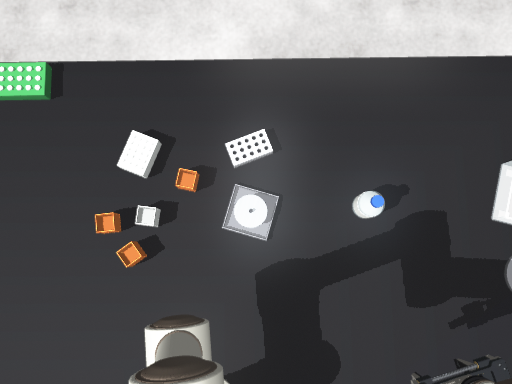

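Side view: the white pot is at (230,291), and orange pots at (210,250), (215,333) and (270,319) could be mistaken for it. The tip box (150,281) and block (207,209) are also white. The rinser is at (268,215).
Top view: the white pot is at (148,216), orange pots at (187,180), (108,222) and (131,254), and the rinser nozzle at (250,211). The white hollow one is the pot I want.

```bash
cat > h.py <<'E'
from workcell import bot
import cv2,numpy as np
from scipy.spatial.transform import Rotation as Ro
def ray(c,uv):
    R=np.array(c["R"]);t=np.array(c["t"])
    d=R.T@np.array([(uv[0]-c["cx"])/c["fx"],(uv[1]-c["cy"])/c["fy"],1]);return -R.T@t,d
def plane(c,uv,z):
    o,d=ray(c,uv);return o+d*(z-o[2])/d[2]
def tri(obs):
    A=np.zeros((3,3));b=np.zeros(3)
    for c,uv in obs:
        o,d=ray(c,uv);d/=np.linalg.norm(d);P=np.eye(3)-np.outer(d,d);A+=P;b+=P@o
    X=np.linalg.solve(A,b)
    res=[np.linalg.norm(np.cross(X-ray(c,uv)[0],ray(c,uv)[1]/np.linalg.norm(ray(c,uv)[1]))) for c,uv in obs]
    return X,np.round(res,4)
def rot(z,y):  # tool rotvec from z and y axes
    z=np.array(z,float);y=np.array(y,float);return Ro.from_matrix(np.c_[np.cross(y,z),y,z]).as_rotvec()
def down(a): return rot([0,0,-1],[-np.sin(a),np.cos(a),0])  # y axis at angle a from world y
def horiz(psi,s): # tool z horizontal at yaw psi; s=+1/-1 roll
    return rot([np.cos(psi),np.sin(psi),0],[-s*np.sin(psi),s*np.cos(psi),0])
E
cat > m.py <<'E'
from h import *
S=np.load("pics/side0.npy",allow_pickle=True).item();T=np.load("pics/top0.npy",allow_pickle=True).item()
for n,s,t in [("pot",(230,291),(148,216)),("nozzle",(268,208),(251,211)),("o1",(210,250),(187,180)),("o2",(215,333),(108,222)),("o3",(270,319),(131,254)),("bottlecap",(296,135),(377,201)),("tipbox",(151,272),(140,153)),("block",(207,207),(249,147))]:
    print(n,*[np.round(v,3) for v in tri([(S,s),(T,t)])])
a=cv2.resize(S["pixels"][185:365,180:310],None,fx=3.0,fy=3.0,interpolation=2)
b=cv2.resize(T["pixels"][170:270,90:290],None,fx=2.0,fy=2.0,interpolation=2)
im=np.zeros((540,800,3),np.uint8);im[:540,:390]=a;im[:200,395:795]=b
cv2.imwrite("pics/crop1.png",im)
# IK feasibility of horizontal tool
q0=bot.current_joints()
for p in [(0.45,0.13),(0.5,0),(0.45,-.1),(0.6,0)]:
  for s in (1,-1):
    az=np.arctan2(p[1],p[0])
    print(p,s,[ (round(d,1),np.round(q,2).tolist()) for d in (-1.2,-.6,0,.6,1.2) for q in [bot.inverse_kinematics([*p,0.07],horiz(az+d,s))] if q is not None])
E
python3 m.py
```

```text
pot [0.529 0.144 0.029] [0. 0.]
nozzle [ 0.538 -0.142  0.056] [0.001 0.001]
o1 [0.628 0.036 0.028] [0.001 0.001]
o2 [0.514 0.253 0.031] [0.001 0.001]
o3 [0.426 0.188 0.031] [0. 0.]
bottlecap [ 0.55  -0.464  0.133] [0. 0.]
tipbox [0.705 0.165 0.048] [0.001 0.001]
block [ 0.721 -0.14   0.023] [0.001 0.001]
(0.45, 0.13) 1 [(-0.6, [0.56, 0.71, 2.35, 4.02, 1.52, 1.51]), (0, [-1.9, 1.58, 2.6, 1.23, 1.06, 0.63]), (0.6, [-0.91, 0.71, 2.35, 1.35, 1.59, 1.65]), (1.2, [-0.69, 0.81, 1.91, 1.01, 1.8, 1.92])]
(0.45, 0.13) -1 [(-0.6, [0.56, 0.71, 2.35, 4.02, 1.52, -1.63]), (0, [-0.68, 0.87, 2.6, 2.16, 1.75, -1.84]), (0.6, [-0.91, 0.71, 2.35, 1.35, 1.59, -1.49]), (1.2, [-0.69, 0.81, 1.91, 1.01, 1.8, -1.22])]
(0.5, 0) 1 [(-0.6, [0.24, 0.71, 2.3, 3.99, 1.48, 1.47]), (0, [-2.4, 1.83, 2.54, 1.22, 0.8, 0.49]), (0.6, [-1.08, 0.71, 2.3, 1.47, 1.58, 1.7]), (1.2, [-0.91, 0.83, 1.85, 1.07, 1.8, 1.97])]
(0.5, 0) -1 [(-0.6, [0.24, 0.71, 2.3, 3.99, 1.48, -1.67]), (0, [-0.74, 0.78, 2.54, 2.39, 1.7, -1.69]), (0.6, [-1.08, 0.71, 2.3, 1.47, 1.58, -1.44]), (1.2, [-0.91, 0.83, 1.85, 1.07, 1.8, -1.17])]
(0.45, -0.1) 1 [(-0.6, [0.07, 0.71, 2.37, 4.03, 1.53, 1.52]), (0, [-2.32, 1.5, 2.61, 1.25, 1.14, 0.67]), (0.6, [-1.44, 0.71, 2.37, 1.33, 1.59, 1.64]), (1.2, [-1.2, 0.81, 1.93, 1.0, 1.8, 1.91])]
(0.45, -0.1) -1 [(-0.6, [0.07, 0.71, 2.37, 4.03, 1.53, -1.62]), (0, [-1.26, 0.91, 2.61, 2.07, 1.76, -1.9]), (0.6, [-1.44, 0.71, 2.37, 1.33, 1.59, -1.5]), (1.2, [-1.2, 0.81, 1.93, 1.0, 1.8, -1.23])]
(0.6, 0) 1 [(-0.6, [0.18, 0.74, 2.11, 3.94, 1.37, 1.37]), (0, [-0.45, 0.71, 2.34, 2.69, 1.49, 1.61]), (0.6, [-0.82, 0.74, 2.11, 1.72, 1.53, 1.85]), (1.2, [-0.77, 0.93, 1.63, 1.23, 1.79, 2.12])]
(0.6, 0) -1 [(-0.6, [0.18, 0.74, 2.11, 3.94, 1.37, -1.77]), (0, [-0.45, 0.71, 2.34, 2.69, 1.49, -1.53]), (0.6, [-0.82, 0.74, 2.11, 1.72, 1.53, -1.29]), (1.2, [-0.77, 0.93, 1.63, 1.23, 1.79, -1.02])]
```

View pics/crop1.png

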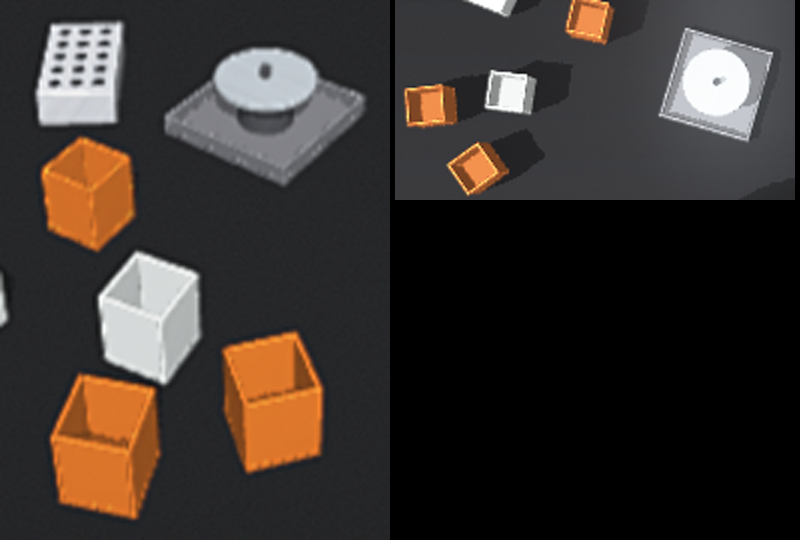

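The crop confirms the target: the white hollow pot at side (230,291), with orange ones around it. All the heights triangulate sensibly. Next I'll take wrist views over the rinser and the pot, two places each.

```bash
cat > w.py <<'E'
from h import *
L=[("r1",(0.50,-0.142,0.28)),("r2",(0.56,-0.10,0.28)),("p1",(0.50,0.12,0.28)),("p2",(0.50,0.18,0.25))]
ims=[]
for n,p in L:
    bot.goto(p,down(0)); c=bot.read_camera("wrist"); np.save(f"pics/{n}.npy",c,allow_pickle=True); ims.append(cv2.resize(c["pixels"],(400,300)))
    print(n,bot.current_clock(),np.round(bot.current_joints(),2),np.round(-np.array(c["R"]).T@c["t"],3))
cv2.imwrite("pics/w4.png",np.vstack([np.hstack(ims[:2]),np.hstack(ims[2:])]))
E
python3 w.py
```

```text
r1 2.1 [-0.51 -0.02  1.66 -0.    1.51 -2.08] [ 0.419 -0.142  0.449]
r2 2.5417 [-0.39  0.11  1.53 -0.    1.51 -1.96] [ 0.479 -0.1    0.449]
p1 3.5 [-0.   -0.04  1.67 -0.    1.51 -1.57] [0.419 0.119 0.449]
p2 3.925 [ 0.12  0.02  1.67 -0.    1.45 -1.45] [0.419 0.18  0.419]
```

View pics/w4.png

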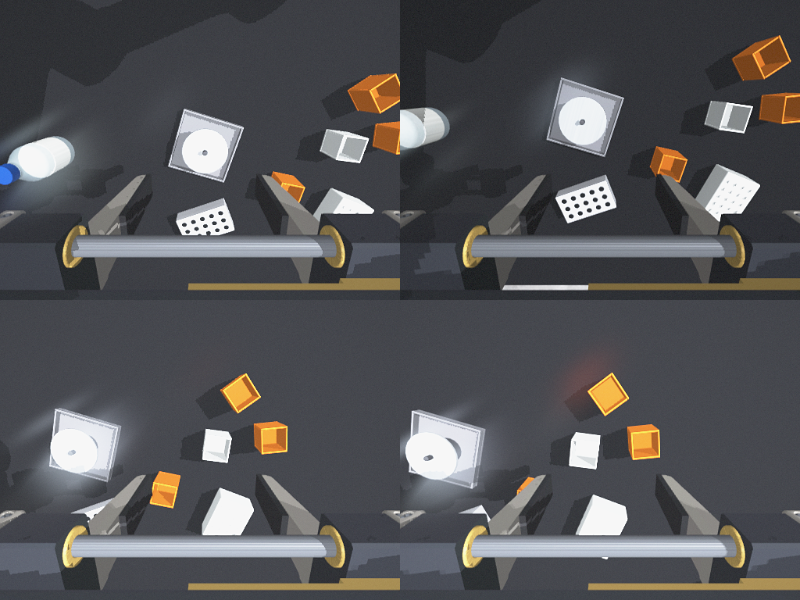

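The top row of the mosaic shows the disc with the nozzle at (205,152) and (582,121). The bottom row shows the white pot at (217,445) and (585,450). I'll take enlarged crops to get the corners.

```bash
cat > c.py <<'E'
from h import *
def crop(n,u,v,w,h):
    c=np.load(f"pics/{n}.npy",allow_pickle=True).item()["pixels"];return cv2.resize(c[v:v+h,u:u+w],(400,300),interpolation=cv2.INTER_CUBIC)
im=np.vstack([np.hstack([crop("r1",200,130,128,96),crop("r2",170,90,128,96)]),np.hstack([crop("p1",242,155,80,60),crop("p2",200,158,80,60)])])
cv2.imwrite("pics/c2.png",im)
E
python3 c.py
```

```text
(no output)
```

View pics/c2.png

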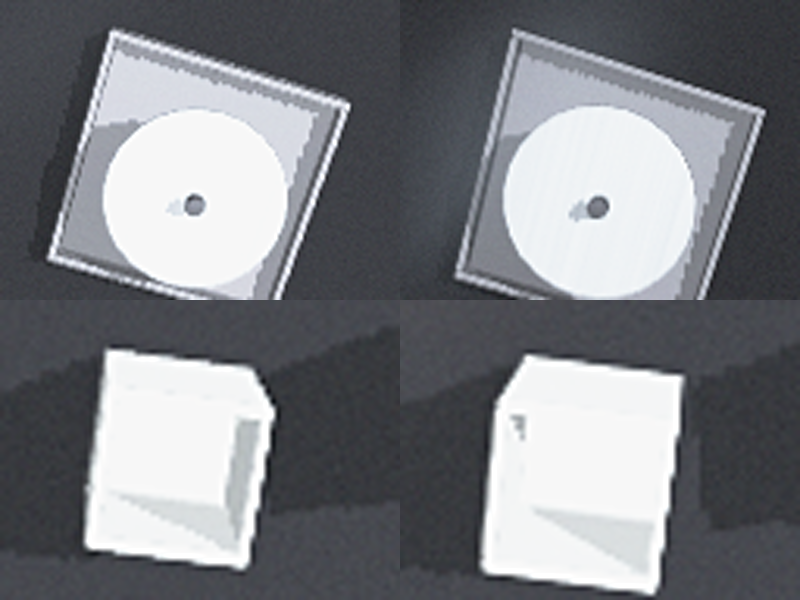

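The crops show a clear disc outline. The pot's far-rim corners are at p1 crop (85,248) and (246,269), and p2 crop (80,270) and (256,293). I'll triangulate those and check the IK for tilted grasps.

```bash
cat > m2.py <<'E'
from h import *
C={n:np.load(f"pics/{n}.npy",allow_pickle=True).item() for n in("r1","r2","p1","p2")}
def ell(c,box):
    u,v,w,h=box;m=(c["pixels"][v:v+h,u:u+w].min(2)>222).astype(np.uint8)
    m=cv2.morphologyEx(m,cv2.MORPH_OPEN,np.ones((5,5)))
    k=max(cv2.findContours(m,0,1)[0],key=cv2.contourArea);e=cv2.fitEllipse(cv2.convexHull(k));return np.array(e[0])+(u,v),e[1]
e1,e2=ell(C["r1"],(200,150,128,80)),ell(C["r2"],(170,110,128,80));print(e1,e2)
print("seat",tri([(C["r1"],e1[0]),(C["r2"],e2[0])]),[plane(c,e[0],.05).round(4) for c,e in((C["r1"],e1),(C["r2"],e2))])
n=[(C["r1"],(200+195/3.125,130+205/3.125)),(C["r2"],(170+198/3.125,90+208/3.125))]
print("noz",tri(n))
f=lambda a,u,v:(a[0]/5+u,a[1]/5+v)
A=tri([(C["p1"],f((85,248),242,155)),(C["p2"],f((80,270),200,158))]);B=tri([(C["p1"],f((246,269),242,155)),(C["p2"],f((256,293),200,158))])
print("A",A,"B",B,np.linalg.norm(A[0]-B[0]))
P=[plane(C["p1"],f(x,242,155),.06)for x in((85,248),(246,269),(272,112),(98,90))]+[plane(C["p2"],f(x,200,158),.06)for x in((80,270),(256,293),(97,102))]
print(np.round(P,4)); print("base",[plane(C["p1"],f(x,242,155),0).round(4) for x in((106,50),(255,68))],[plane(C["p2"],f(x,200,158),0).round(4) for x in((127,55),(284,75))])
E
python3 m2.py
```

```text
(array([262.0786705 , 193.08547592]), (56.91031265258789, 58.61738967895508)) (array([233.50315857, 154.07548904]), (60.05690002441406, 61.45904541015625))
seat (array([ 0.53739052, -0.14004479,  0.05032077]), array([0.0002, 0.0002])) [array([ 0.5376, -0.1402,  0.05  ]), array([ 0.5373, -0.1399,  0.05  ])]
noz (array([ 0.54029753, -0.1397577 ,  0.05454596]), array([0., 0.]))
A (array([0.55305176, 0.11622238, 0.06164591]), array([0.0002, 0.0002])) B (array([0.56099976, 0.16581359, 0.05908412]), array([0.0001, 0.0001])) 0.050289375469244814
[[0.5538 0.1162 0.06  ]
 [0.5608 0.1657 0.06  ]
 [0.5113 0.172  0.06  ]
 [0.5045 0.1203 0.06  ]
 [0.5535 0.1159 0.06  ]
 [0.5605 0.1658 0.06  ]
 [0.5045 0.123  0.06  ]]
base [array([0.5038, 0.1232, 0.    ]), array([0.5101, 0.1738, 0.    ])] [array([0.5035, 0.1237, 0.    ]), array([0.51  , 0.1733, 0.    ])]
```

```bash
cat >> h.py <<'E'
def tilt(gp,psi,phi,s=1): # grasp point gp, heading psi, tilt phi from vertical toward psi -> TCP, rotvec
    u=np.array([np.cos(psi),np.sin(psi),0]);d=np.sin(phi)*u-[0,0,np.cos(phi)];w=s*np.array([-u[1],u[0],0])
    return np.array(gp)+.019*d, rot(d,w)
E
cat > k.py <<'E'
from h import *
r=np.radians
def show(n,*a):
    q=bot.inverse_kinematics(*tilt(*a));print(n,None if q is None else np.round(q,2).tolist())
a=-.141
for z in(.045,.15): show("g1",(.527,.1446,z),a,r(35))
for ps in(-.2,0,.2):
  for z in(.03,.15):
    for ph in (-45,-50,-55): show(f"lay {ps} {z} {ph}",(.42,0.0,z),ps,r(ph))
for z in(.03,.15): show("g2",(.40,0,z),0,r(45)); show("g2b",(.40,0,z),0,r(50))
for ps in(-.5,-.25,0):
  for z in(.088,.17):
    for ph in (-40,-45): show(f"pl {ps} {z} {ph}",(.54,-.14,z),ps,r(ph))
E
python3 k.py
```

```text
g1 [0.13, 0.07, 2.25, -0.61, 0.27, -0.75]
g1 [0.13, -0.17, 2.22, -0.32, 0.52, -1.07]
lay -0.2 0.03 -45 [-0.26, 0.67, 1.56, -0.04, 1.69, -1.62]
lay -0.2 0.03 -50 [-0.26, 0.74, 1.5, -0.04, 1.78, -1.62]
lay -0.2 0.03 -55 [-0.26, 0.81, 1.44, -0.05, 1.86, -1.62]
lay -0.2 0.15 -45 [-0.26, 0.48, 1.56, -0.04, 1.89, -1.63]
lay -0.2 0.15 -50 [-0.26, 0.55, 1.51, -0.05, 1.96, -1.63]
lay -0.2 0.15 -55 [-0.26, 0.61, 1.46, -0.05, 2.03, -1.63]
lay 0 0.03 -45 [-0.19, 0.68, 1.55, -0.14, 1.69, -1.72]
lay 0 0.03 -50 [-0.18, 0.74, 1.49, -0.14, 1.77, -1.72]
lay 0 0.03 -55 [-0.18, 0.81, 1.43, -0.15, 1.85, -1.72]
lay 0 0.15 -45 [-0.19, 0.49, 1.55, -0.14, 1.88, -1.75]
lay 0 0.15 -50 [-0.18, 0.55, 1.5, -0.15, 1.95, -1.75]
lay 0 0.15 -55 [-0.18, 0.62, 1.45, -0.16, 2.02, -1.75]
lay 0.2 0.03 -45 [-0.12, 0.67, 1.56, -0.23, 1.67, -1.83]
lay 0.2 0.03 -50 [-0.11, 0.74, 1.5, -0.24, 1.75, -1.82]
lay 0.2 0.03 -55 [-0.11, 0.81, 1.44, -0.26, 1.83, -1.82]
lay 0.2 0.15 -45 [-0.12, 0.48, 1.56, -0.24, 1.86, -1.87]
lay 0.2 0.15 -50 [-0.11, 0.55, 1.51, -0.26, 1.93, -1.87]
lay 0.2 0.15 -55 [-0.11, 0.61, 1.46, -0.28, 1.99, -1.87]
g2 None
g2b None
g2 None
g2b None
pl -0.5 0.088 -40 [-0.48, 0.81, 1.16, 0.01, 1.87, -1.55]
pl -0.5 0.088 -45 [-0.48, 0.88, 1.09, 0.02, 1.96, -1.55]
pl -0.5 0.17 -40 [-0.48, 0.71, 1.13, 0.02, 1.99, -1.55]
pl -0.5 0.17 -45 [-0.48, 0.78, 1.07, 0.02, 2.08, -1.55]
pl -0.25 0.088 -40 [-0.41, 0.82, 1.14, -0.11, 1.87, -1.73]
pl -0.25 0.088 -45 [-0.41, 0.89, 1.07, -0.12, 1.96, -1.73]
pl -0.25 0.17 -40 [-0.41, 0.72, 1.12, -0.11, 1.99, -1.74]
pl -0.25 0.17 -45 [-0.41, 0.79, 1.05, -0.13, 2.08, -1.75]
pl 0 0.088 -40 [-0.35, 0.81, 1.16, -0.23, 1.83, -1.9]
pl 0 0.088 -45 [-0.34, 0.88, 1.09, -0.25, 1.92, -1.91]
pl 0 0.17 -40 [-0.35, 0.71, 1.14, -0.24, 1.95, -1.93]
pl 0 0.17 -45 [-0.34, 0.78, 1.07, -0.27, 2.04, -1.94]
```

```bash
cat > k2.py <<'E'
from h import *
r=np.radians
def show(n,*a):
    q=bot.inverse_kinematics(*tilt(*a));print(n,None if q is None else np.round(q,2).tolist())
a=-.141+np.pi/2
for s in(1,-1):
  for z in(.045,.15): show("g1",(.532,.14,z),a,r(40),s)
  for ps in(1.3,1.57):
    for z in(.03,.15):
      for ph in (-50,45): show(f"lay {ps} {z} {ph}",(.44,0.02,z),ps,r(ph),s)
  for ps in(.9,1.2,1.57):
    for z in(.088,.17): show(f"pl {ps} {z}",(.54,-.14,z),ps,r(-45),s)
E
python3 k2.py
```

```text
g1 [-0.34, 0.36, 1.93, 0.76, 1.14, 2.5]
g1 [-0.34, 0.17, 1.92, 0.71, 1.3, 2.66]
lay 1.3 0.03 -50 [0.24, 0.57, 1.78, -0.75, 1.38, -2.26]
lay 1.3 0.03 45 [-0.74, 0.28, 2.15, 0.73, 1.24, 2.23]
lay 1.3 0.15 -50 [0.24, 0.35, 1.79, -0.73, 1.54, -2.41]
lay 1.3 0.15 45 [-0.74, -0.01, 2.15, 0.69, 1.46, 2.43]
lay 1.57 0.03 -50 [0.28, 0.48, 1.92, -0.89, 1.23, -2.33]
lay 1.57 0.03 45 [-0.67, 0.39, 2.0, 0.61, 1.35, 2.15]
lay 1.57 0.15 -50 [0.28, 0.23, 1.93, -0.85, 1.39, -2.52]
lay 1.57 0.15 45 [-0.67, 0.13, 2.0, 0.59, 1.57, 2.3]
pl 0.9 0.088 [-0.14, 0.66, 1.43, -0.66, 1.53, -2.41]
pl 0.9 0.17 [-0.14, 0.55, 1.41, -0.66, 1.63, -2.49]
pl 1.2 0.088 [-0.1, 0.55, 1.6, -0.77, 1.34, -2.54]
pl 1.2 0.17 [-0.1, 0.43, 1.58, -0.76, 1.44, -2.64]
pl 1.57 0.088 [-0.08, 0.39, 1.83, -0.93, 1.08, -2.69]
pl 1.57 0.17 [-0.08, 0.25, 1.81, -0.87, 1.17, -2.83]
g1 [-0.34, 0.36, 1.93, 0.76, 1.14, -0.64]
g1 [-0.34, 0.17, 1.92, 0.71, 1.3, -0.48]
lay 1.3 0.03 -50 [0.24, 0.57, 1.78, -0.75, 1.38, 0.88]
lay 1.3 0.03 45 [-0.74, 0.28, 2.15, 0.73, 1.24, -0.91]
lay 1.3 0.15 -50 [0.24, 0.35, 1.79, -0.73, 1.54, 0.74]
lay 1.3 0.15 45 [-0.74, -0.01, 2.15, 0.69, 1.46, -0.71]
lay 1.57 0.03 -50 [0.28, 0.48, 1.92, -0.89, 1.23, 0.81]
lay 1.57 0.03 45 [-0.67, 0.39, 2.0, 0.61, 1.35, -0.99]
lay 1.57 0.15 -50 [0.28, 0.23, 1.93, -0.85, 1.39, 0.62]
lay 1.57 0.15 45 [-0.67, 0.13, 2.0, 0.59, 1.57, -0.84]
pl 0.9 0.088 [-0.14, 0.66, 1.43, -0.66, 1.53, 0.73]
pl 0.9 0.17 [-0.14, 0.55, 1.41, -0.66, 1.63, 0.65]
pl 1.2 0.088 [-0.1, 0.55, 1.6, -0.77, 1.34, 0.6]
pl 1.2 0.17 [-0.1, 0.43, 1.58, -0.76, 1.44, 0.5]
pl 1.57 0.088 [-0.08, 0.39, 1.83, -0.93, 1.08, 0.45]
pl 1.57 0.17 [-0.08, 0.25, 1.81, -0.87, 1.17, 0.31]
```

```bash
cat > g1.py <<'E'
from h import *
r=np.radians; a=-.141+np.pi/2; u=np.array([np.cos(a),np.sin(a),0])
gp=np.array([.532,.1446,.042])-.005*u
bot.set_gripper(.8,30)
p,R=tilt(gp,a,r(45),-1); d=Ro.from_rotvec(R).as_matrix()[:,2]
bot.goto(p-.11*d,R); bot.line_to(p); bot.set_gripper(0,30)
print(bot.current_clock(),bot.current_opening(),bot.current_grip_force())
bot.line_to(p+[0,0,.14]); print("w",bot.current_contact_force())
L=np.array([.44,.02,.032]);ps=1.45
bot.goto(*tilt(L+[0,0,.15],ps,0,-1)); bot.goto(*tilt(L+[0,0,.10],ps,r(-45),-1))
bot.line_to(tilt(L,ps,r(-45),-1)[0],max_speed=.08)
print(bot.current_clock(),bot.current_opening(),bot.current_contact_force())
c=bot.read_camera("side");t=bot.read_camera("top")
cv2.imwrite("pics/lay.png",np.hstack([cv2.resize(c["pixels"][180:372,150:406],(400,300)),cv2.resize(t["pixels"][130:322,60:316],(400,300))]))
E
python3 g1.py
```

```text
6.525 0.5472015952738247 30.000682175159454
w [-0.4585345   0.14657798 -1.36256322]
10.525 0.5410910454611004 [ 0.06965136 -0.51981713 -1.14490338]
```

View pics/lay.png

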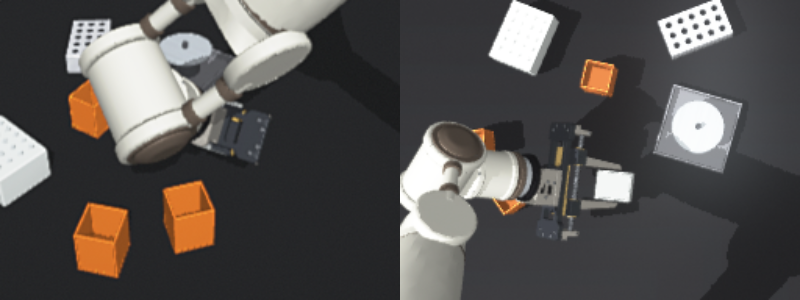

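The top view shows the pot lying between the fingers at (613,186), mouth toward the left (+y). The other pots and the bystanders haven't moved. I'll release it and look from the second approach.

```bash
cat > g2.py <<'E'
from h import *
r=np.radians; L=np.array([.44,.02,.030]);ps=1.45;u=np.array([np.cos(ps),np.sin(ps),0])
p,R=tilt(L,ps,r(-45),-1); bot.line_to(p,max_speed=.03); print(bot.current_contact_force())
bot.set_gripper(.75); d=Ro.from_rotvec(R).as_matrix()[:,2]
bot.line_to(p-.12*d); bot.goto(*tilt(L+[0,0,.17],ps,0,-1))
p,R=tilt(L-.02*u,ps,r(45),-1); d=Ro.from_rotvec(R).as_matrix()[:,2]
bot.goto(p-.12*d,R)
c=bot.read_camera("wrist");t=bot.read_camera("top");np.save("pics/t2.npy",t,allow_pickle=True)
cv2.imwrite("pics/lay2.png",np.hstack([cv2.resize(c["pixels"],(400,300)),cv2.resize(t["pixels"][160:256,120:248],(400,300))]))
print(bot.current_clock())
E
python3 g2.py
```

```text
[ 0.06620064 -0.292816   -0.83862674]
14.0333
```

View pics/lay2.png

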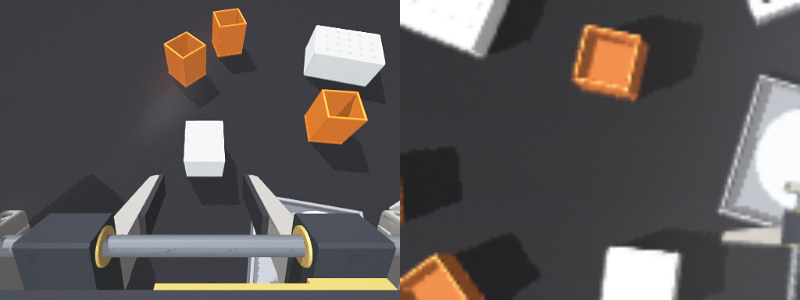

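In the wrist view the pot lies at (205,148), closed bottom toward the gripper and centred between the fingers. I'll grasp it, turn it, and hover over the seat.

```bash
cat > g3.py <<'E'
from h import *
r=np.radians; L=np.array([.44,.02,.030]);ps=1.45;u=np.array([np.cos(ps),np.sin(ps),0])
p,R=tilt(L-.02*u,ps,r(45),-1)
bot.line_to(p,max_speed=.1); bot.set_gripper(0,30); print(bot.current_opening(),bot.current_grip_force())
bot.line_to(p+[0,0,.16])
ps=1.2;u=np.array([np.cos(ps),np.sin(ps),0]);C=np.array([.538,-.140,.05])
G=C+.005*u+[0,0,.038]
bot.goto(*tilt([.47,-.05,.25],ps,0,-1)); bot.goto(*tilt(G+[0,0,.08],ps,r(-45),-1)); bot.line_to(tilt(G+[0,0,.025],ps,r(-45),-1)[0],max_speed=.1)
bot.hold(.3); print(bot.current_clock(),bot.current_contact_force())
s=bot.read_camera("side");t=bot.read_camera("top");np.save("pics/s3.npy",s,allow_pickle=True);np.save("pics/t3.npy",t,allow_pickle=True)
cv2.imwrite("pics/hov.png",np.hstack([cv2.resize(s["pixels"][150:270,190:350],(400,300),interpolation=2),cv2.resize(t["pixels"][160:256,190:318],(400,300),interpolation=2)]))
E
python3 g3.py
```

```text
0.5401908062641945 30.000038500875235
19.525 [ 0.74579233 -0.28917629 -1.08556977]
```

View pics/hov.png

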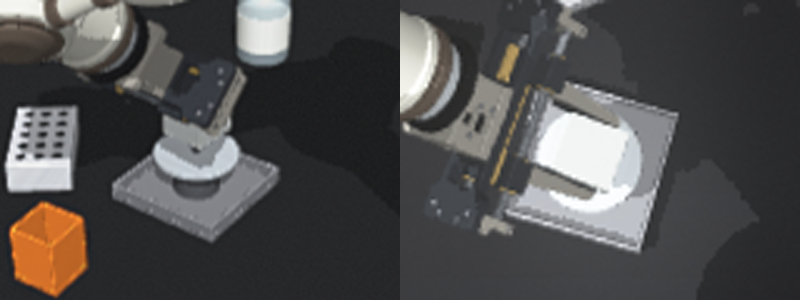

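The pot is mouth-down over the disc. The top view shows its closed bottom between the fingers at crop (583,150). I'll check its centring numerically, then lower it with force monitoring.

```bash
cat > g4.py <<'E'
from h import *
T=np.load("pics/t3.npy",allow_pickle=True).item()
g=lambda x,y:plane(T,((x-400)/3.125+190,y/3.125+160),.135).round(4)
print("pot right/top/bottom edge mids",g(621,150),g(583,112),g(577,186))
r=np.radians;ps=1.2;u=np.array([np.cos(ps),np.sin(ps),0]);G=np.array([.538,-.140,.088])+.005*u
for h in [.008,.004,.003,.002,.001,0,-.001,-.002,-.003]:
    bot.line_to(tilt(G+[0,0,h],ps,r(-45),-1)[0],max_speed=.02); bot.hold(.15)
    f=bot.current_contact_force(); print(h,bot.current_ee_pos()[2].round(4),np.round(f,2))
    if f[2]>1.2: break
print(bot.current_clock())
E
python3 g4.py
```

```text
pot right/top/bottom edge mids [ 0.5368 -0.166   0.135 ] [ 0.5684 -0.1356  0.135 ] [ 0.508  -0.1298  0.135 ]
0.008 0.0827 [-0.04 -0.23 -0.22]
0.004 0.0786 [-0.77  0.13 -0.83]
0.003 0.0776 [ 0.62 -0.18 -1.01]
0.002 0.0766 [ 0.41  0.36 -0.55]
0.001 0.0756 [-0.25 -0.39 -0.41]
0 0.0747 [ 1.4  -0.69 -0.22]
-0.001 0.0739 [0.44 0.8  2.15]
23.275
```

```bash
cat > g5.py <<'E'
from h import *
r=np.radians;ps=1.2;u=np.array([np.cos(ps),np.sin(ps),0]);G=np.array([.538,-.140,.088])+.005*u
bot.hold(.3)
for h in [-.003,-.005,-.007,-.0085]:
    bot.line_to(tilt(G+[0,0,h],ps,r(-45),-1)[0],max_speed=.02)
    F=[]
    for i in range(12): bot.hold(.04);F.append(bot.current_contact_force())
    print(h,bot.current_ee_pos()[2].round(4),np.mean(F,0).round(2),np.array(bot.current_ft_torque()).round(2))
s=bot.read_camera("side");w=bot.read_camera("wrist")
cv2.imwrite("pics/pr.png",np.hstack([cv2.resize(s["pixels"][165:255,210:330],(400,300),interpolation=2),cv2.resize(w["pixels"],(400,300))]))
print(bot.current_clock(),bot.current_opening(),bot.current_grip_force())
E
python3 g5.py
```

```text
-0.003 0.0717 [1.26 1.43 3.81] [-0.03 -0.19  0.1 ]
-0.005 0.0698 [1.33 1.32 5.07] [-0.1  -0.12  0.05]
-0.007 0.068 [0.62 1.92 6.09] [-0.06 -0.02  0.02]
-0.0085 0.0667 [0.39 2.34 6.75] [-0.12  0.03 -0.  ]
26.675 0.5434346279082877 29.999935124069452
```

View pics/pr.png

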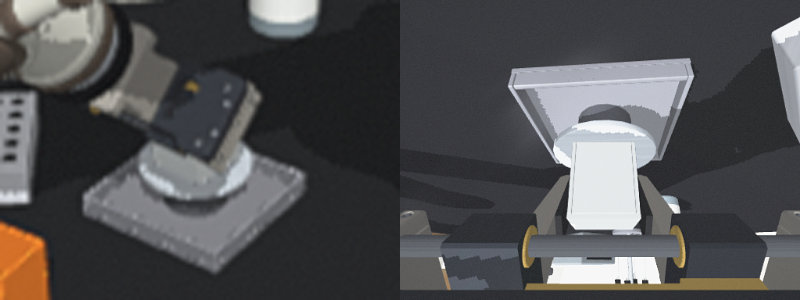

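The pot sits flush on the disc at wrist-view (605,140). The force slope of 0.6 N/mm and total of about 7.7 N match roughly 8 mm of sink, so I'm handing in.

```bash
python3 -c "
from workcell import bot
bot.hold(.5);print(bot.current_contact_force());print(bot.job_done())"
```

```text
[1.53033732 1.2935215  7.62784049]
the job is handed in; nothing more can be done
None
```

I handed the job in with the white pot mouth-down on the seat, still gripped and pressed about 8 mm down (about 7.7 N, estimated from arm height and wrist force); the tip box, bottle and block were not touched, and no verdict was returned.

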